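# Pop the press cup out of its dispenser and trap it on the chute

## Task

Press the plunger of the small cup dispenser fully down with one fingertip so that the brass press cup pops out of its cradle, and trap the cup on the sloping chute with the other finger before it slides off the end. Do not grip, lift or tip the cup, and leave the tray, tweezers and yo-yo where they are. Finish while holding like that: plunger still fully down, cup at rest on the chute against your other finger.

Things in the scene. Friction and masses are not known exactly. Their poses are not given: they have to be found in the camera images.
- dispenser: Fixed cup dispenser: pale grey base plate 56 x 160 mm carrying, in line, a grey housing, an aluminium cradle and a chute. Origin on the underside of the base, straight below the lip between cradle and chute; +y points down the chute, z up. In its frame (mm): housing y -61 to -27, 44 wide, top z 42; level cradle floor y -27 to 0, z 46, side walls 6 high.
- chute_lip (a point): top of the chute, middle, at y 0, z 46 mm in the dispenser's frame (same axes). From here the slippery chute falls at 15 degrees to y 89, z 22, open at its low end; 24.5 mm wide between edge lips 2.5 mm high. Once its centre is past this lip the cup slides down by itself.
- trap_point (a point): on the chute floor, 28 mm past the lip: a good place for the near face of the blocking finger (22 to 38 mm past the lip will do, mid-chute). Nearer, it jams the cup against the pusher; much further down, the cup can run away under a finger whose tip is level with the pressed plunger.
- pusher (a joint): travel in m of the steel pusher plate behind the cup (front face at y -24 mm in the dispenser's frame, 16 mm wide, top at z 58 mm). Geared to the plunger: 2 mm towards the chute per mm of press, 20 mm in all; the cup passes the lip when the plunger is about two thirds down and its front is then pushed to 19 mm past the lip.
- plunger (a joint): press depth of the plunger in m: 0 up, 0.010 fully down against its stop; straight down, with a return spring of 1.2 N at the start and 4 N at the bottom
- plunger_top (a point): centre of the flat top of the plunger, a round steel button 22 mm across on top of the grey housing, at y = -44 mm in the dispenser's frame; top at z = 55 mm in that frame when up and 45 mm when fully down (it moves with the plunger)
- cup: Loose brass press cup, an upright round cup 22 mm across and 16 mm high, about 40 g; origin at the centre of its underside, z up its axis. It starts in the dispenser's cradle, about 12 mm behind the lip (y = -12 mm, z = 46 mm in the dispenser's frame)
- pad_tray: loose grey plastic tray with six compartments, 85 x 110 x 18 mm, origin at the centre of its underside; bystander on the mat, 88 to 105 mm from the dispenser's long middle line on either side of it
- tweezers: loose steel tweezers lying along their own x axis, 125 mm long, 17 mm wide, 7 mm high, origin under the middle; bystander on the mat on the other side of the dispenser from the tray, roughly along the chute
- yoyo: loose mirrored steel yo-yo lying on one face, 56 mm across, 42 mm high, origin at the centre of its underside; bystander under the magnifier
- magnifier: fixed lighted magnifier: lens ring 120 mm across, 217 to 233 mm above the mat, on a hinged aluminium swing arm up to 310 mm high with a round foot 110 mm across; origin on the mat straight below the lens centre, foot at +120 mm along its y. Keep clear of it

How it is judged (in metres and radians):
On the way:
1. the plunger is pressed fully down (value of joint plunger above 0.0085 m), for 0.1 s.
At the end, for the whole second after the job is handed in: The plunger is still held at least 8 of its 10 mm down by a finger, and the cup is at rest (under 20 mm/s), standing on the chute (its centre 3 to 70 mm past the lip, within 6 mm of the chute's middle line) with a finger touching it (value of joint plunger above 0.008 m and contact force between the fingers and plunger above 0.5 N and contact force between the fingers and cup above 0.005 N and linear speed of cup below 0.02 m/s and y of cup in the frame of dispenser between 0.003 and 0.07 m and x of cup in the frame of dispenser between -0.006 and 0.006 m and z of cup in the frame of dispenser between 0.022 and 0.05 m and angle between cup's own z axis and vertical below 0.5 rad); the arm keeps its last pose, push and grip.
It fails at once if the cup slid off the chute (y of cup in the frame of dispenser above 0.085 m or z of cup in the frame of dispenser below 0.015 m).
It fails at once if the cup was lifted (z of cup in the frame of dispenser above 0.056 m).
It fails at once if the cup was tipped over (angle between cup's own z axis and vertical above 0.8 rad).
It fails at once if the cup was gripped or crushed (over 8 N) (contact force between the fingers and cup above 8 N).
It fails at once if the tray, tweezers or yo-yo was moved over 15 mm (distance of any of pad_tray, tweezers, yoyo from where it was at the start of the episode above 0.015 m).
It also fails if it takes over 29 s, if anything falls off the work surface, if the arm or the gripper's body presses on something with over 40 N, if the wrist force passes 120 N, or if a joint passes its speed limit or range.

## Robot

A 6-joint arm with a two-finger parallel gripper is mounted at the origin on the work surface. World frame = base frame: x ahead of the robot, y to its left, z up, the work surface at z = 0. Lengths are in m, angles in degrees, forces in N, time in s.
With the tool pointing down it reaches from about 0.375 to 0.975 m from the base axis. Payload 3.8 kg.
Tool frame: the origin (TCP) lies midway between the tips of the shut fingers; the grasp point (between the pads) lies env.tcp_to_grasp behind it (env.tcp_to_grasp is the distance from the TCP to the grasp point, in m); z points along the fingers, y is the direction in which the jaws open and shut (so a half turn about z gives the same grasp; the last joint's range is limited). The gripper opens to 85 mm and grips with 20 to 120 N. Pads are 22 mm wide; open, the fingers measure 114 mm over their backs; the gripper's body (76 mm by 85 mm) begins 54 mm behind the grasp point. The pads swing forward as they close: fully open they stand 13 mm farther back than shut.
Start: joints at [-76.484, 15.12, 91.902, -0, 72.978, -2.114], TCP at [0.182, -0.65, 0.231] pointing down, gripper open.
Joint ranges: [-150.88, 150.88], [-54.13, 125.18], [17.81, 147.31], [-75.09, 255.09], [0, 152.58], [-146.25, 146.25]. Speed limits (degrees/s): [147.25, 147.25, 180, 180, 180, 180].

## Interface

Orientations are given as a 3x3 rotation matrix whose columns are the frame's x, y, z axes.
In Python, from station import telemetry, imaging, job, env gives the robot as it stands.
- The arm moves only by the tool servo_tool, never from a script. Its argument "series" is a list of rows, each a list of 3 entries, a list of its own where there are three numbers: the finger opening in cm, from 0 to 8.54, then the shift along the tool's x, y, z in cm, then the turn, a rotation vector about the tool's x, y, z in degrees. In form: [[claw, [tx, ty, tz], [rx, ry, rz]], ...]. A call has 1 to 10 rows; each row is the pose to reach, as a shift and turn from the pose commanded when the call began, along the tool's axes at that moment; what a row does not reach only later rows make up. A row lasts 1/12 s, in which the tool goes at most 41.7 mm and 7.16 degrees, less where a joint would pass 70% of its speed; a pose out of reach is approached as far as the arm can. A call with a gripper value outside its range is refused whole. The fingers move at their own pace and stop on an object; "squeeze" is the grip in N (left out, the last holds). Time passes only in rows, so rows that repeat a pose let the fingers close. It gives the time, the measured TCP pose, the force and the opening at its end, in the units of the state.
- telemetry.state(): the state, without advancing time (a new reading comes with each control period).
- imaging.grab_frame(name): name is "scene" or "top" or "wrist"; returns the picture (384x512x3 uint8, red, green, blue); there is no depth.
- imaging.calibration(name): a dict with "fx", "fy", "cx", "cy" (pixels), "eye" and "orientation" of the camera in the world; the wrist camera has in their place "T_tool_cam" (4x4, takes a point from camera to tool coordinates, whose origin is the TCP and whose axes are the flange's). Camera axes: x right, y down, z forward; pixel columns grow to the right and rows downward; lengths in m; the calibration is good to about 2 mm. A picture is of the moment at which its call begins: read the wrist's pose just before it. calibration takes no time and is no camera call.
- job.finish_job(): hands the job in, once; it reports no verdict.
Trained networks look in the newest picture that a camera, given by its name, has taken for a name from the list of things; names that differ only in an ending like _2 or _b are one class to them, and where a whole thing is asked for, a point or a joint stands for the part that bears it (a point fixed in the world has none). Each returns a list of dicts, best first, with "conf" (0 to 1); they miss things now and then, are a little off and sometimes report something else, mostly with a low value. They report only what shows in the picture. A call takes as long as a camera call.
- imaging.trace(camera, label): "mask" (384x512 bool, what is visible of it) and "box" ([centre column, centre row, width, height] in pixels, round what is visible of it).
- imaging.place_of(camera, label): "point" ([column, row] in pixels: a listed point, or the origin of a listed thing).
The state is a dict: "clock": time; "joints": joint angles; "joint_vel": joint speeds; "joint_efforts": joint torques, N m; "tool_pos": TCP position; "ee_rot": TCP orientation; "contact_force": force on the tool from outside, world axes, zero at the start; "wrist_torque": the same for the moment, N m; "finger_gap": finger opening in m.
Only numpy, scipy, OpenCV 4.12 (cv2) and the standard library are available. Lean on these libraries where they do the work, as an engineer would, in place of code of your own. Each camera call takes 0.05 s, during which the arm holds its last target.

## Working session

There is one attempt and no reset: what is moved stays moved. The work goes in short steps, Python scripts to look and compute and a tool call to move; the robot and the scene stay as the last step left them, time stands still between calls to the robot, and variables do not carry over. Pictures are saved under pics/ and viewed, and the job is handed in when it is done.

Besides the shell and the picture viewer there is one more tool, called as name(argument=value, ...), one argument or row to a line, values as JSON. servo_tool: Moves the arm, as the interface text tells. Its arguments: {"type":"object","properties":{"series":{"type":"array","items":{"type":"array"}},"squeeze":{"type":"number"}},"required":["series"]}

```bash
mkdir -p pics; ls
cat > h.py <<'E'
from station import telemetry, imaging, job, env
import numpy as np, cv2
def save(n,f):
    im=imaging.grab_frame(n); cv2.imwrite('pics/'+f,im[:,:,::-1]); return im
E
python3 - <<'E'
from h import *
print(telemetry.state()); print(env.tcp_to_grasp)
for n in ["scene","top","wrist"]:
    save(n,n+"0.png"); print(n,imaging.calibration(n))
    for l in ["dispenser","chute_lip","trap_point","plunger_top","cup"]:
        r=imaging.place_of(n,l); print(l,[(np.round(a["point"],1),round(a["conf"],2)) for a in r[:2]])
print(telemetry.state()["clock"])
E
python3 -c "
import cv2,numpy as np
a=[cv2.imread('pics/%s0.png'%n) for n in ['scene','top','wrist']]
cv2.imwrite('pics/a.png',cv2.resize(np.vstack([np.hstack(a[:2]),np.hstack([a[2],a[2]*0])]),(800,600)))"
```

```text
pics
{'clock': 0.0, 'joints': array([-7.64839772e+01,  1.51685132e+01,  9.19808613e+01, -2.80644221e-04,
        7.29776136e+01, -2.11352379e+00]), 'joint_vel': array([-0.11486709,  0.08900732, -0.08247111,  0.09019112,  0.06251236,
       -0.00294915]), 'joint_efforts': array([-1.98374601e-04, -5.15111697e+01, -3.67316616e+01,  9.77685295e-05,
        1.28874276e-02, -7.17242756e-06]), 'tool_pos': array([ 0.18169036, -0.64933153,  0.22997332]), 'ee_rot': array([[ 9.63023393e-01,  2.69417282e-01, -5.22555600e-04],
       [ 2.69417777e-01, -9.63020987e-01,  2.15388282e-03],
       [ 7.70612456e-05, -2.21502531e-03, -9.99997544e-01]]), 'contact_force': array([ 0.06695773,  0.47269187, -0.06865241]), 'wrist_torque': array([-0.04946061, -0.00687246,  0.04831709]), 'finger_gap': 0.08565182791067008}
0.0187
scene {'fx': 483.2845876414995, 'fy': 483.2845876414995, 'cx': 262.91492594669336, 'cy': 189.8129443497222, 'eye': array([ 1.22714096, -0.21187312,  0.75923605]), 'orientation': array([[ 0.46030311,  0.59265564, -0.66096924],
       [ 0.8875623 , -0.32300594,  0.32848184],
       [-0.01
[... 663 characters left out ...]
94)]
chute_lip [(array([338.1, 211.2]), 0.95)]
trap_point [(array([326.1, 213.1]), 0.85)]
plunger_top [(array([362.2, 213.6]), 0.57)]
cup [(array([348.6, 211.8]), 0.52)]
wrist {'fx': 311.0631414873494, 'fy': 311.0631414873494, 'cx': 257.10062522175156, 'cy': 190.76686110392137, 'T_tool_cam': array([[-2.31944667e-04, -9.46713625e-01, -3.22076478e-01,
         8.23508657e-02],
       [ 9.99999858e-01, -6.48361145e-05, -5.29574223e-04,
         9.23001828e-05],
       [ 4.80472945e-04, -3.22076555e-01,  9.46713506e-01,
        -1.40919337e-01],
       [ 0.00000000e+00,  0.00000000e+00,  0.00000000e+00,
         1.00000000e+00]])}
dispenser []
chute_lip []
trap_point []
plunger_top []
cup []
0.9
```

View pics/a.png

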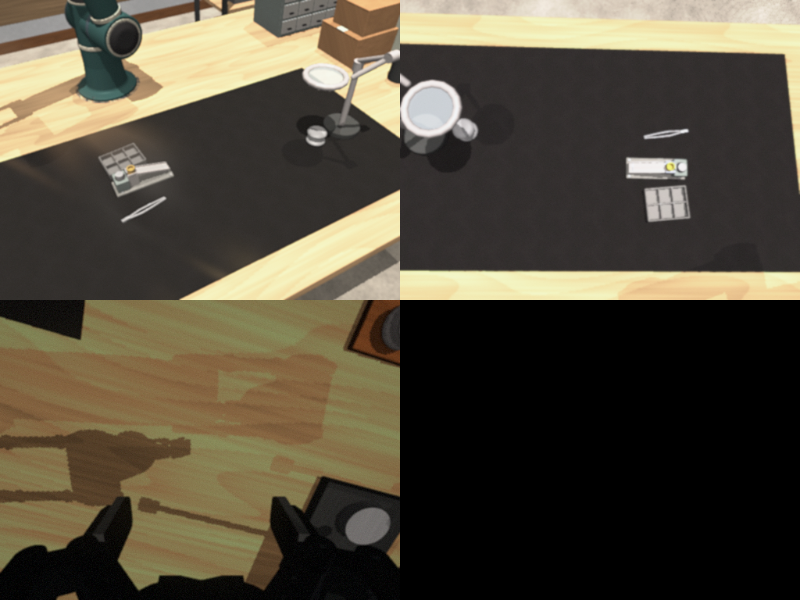

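The top view shows the dispenser at about (333,213), with its chute running left along world +y. The tray is below it and the tweezers above it in the picture. Next I fit the pose.

```bash
cat > fit.py <<'E'
from h import *
from scipy.optimize import least_squares
P={"chute_lip":(0,0,.046),"trap_point":(0,.028,.0385),"plunger_top":(0,-.044,.055),"cup":(0,-.012,.046),"dispenser":(0,0,0)}
def proj(c,X):
    q=np.array(c["orientation"]).T@(np.asarray(X)-c["eye"]); return np.array([c["cx"]+c["fx"]*q[0]/q[2],c["cy"]+c["fy"]*q[1]/q[2]])
def world(p,X):
    c,s=np.cos(p[2]),np.sin(p[2]); return np.array([p[0]+c*X[0]-s*X[1],p[1]+s*X[0]+c*X[1],X[2]])
def fit(obs,p0=(0.4,-.08,0)):
    def f(p): return np.concatenate([proj(c,world(p,P[l]))-uv for c,l,uv in obs])
    r=least_squares(f,p0,loss="soft_l1",f_scale=1.5); return r.x,f(r.x).reshape(-1,2)
def wristcal(st):
    c=dict(imaging.calibration("wrist")); T=np.array(c["T_tool_cam"]); R=st["ee_rot"]
    c["orientation"]=R@T[:3,:3]; c["eye"]=st["tool_pos"]+R@T[:3,3]; return c
E
python3 - <<'E'
from fit import *
t=imaging.calibration("top"); s=imaging.calibration("scene")
T=[("dispenser",(333.2,218.1)),("chute_lip",(338.1,211.2)),("trap_point",(326.1,213.1)),("plunger_top",(362.2,213.6)),("cup",(348.6,211.8))]
S=[("chute_lip",(177,215.9)),("trap_point",(182.7,217)),("plunger_top",(151.2,223)),("cup",(166.4,220.8))]
A=[(t,)+x for x in T]; B=[(s,)+x for x in S]
for o in (A,B,A+B):
    p,r=fit(o); print(p[:2],np.degrees(p[2])); print(r.round(1).tolist())
p,_=fit(A+B)
for X in [(0,-.044,.055),(0,.028,.0385),(0,-.01,.055)]: print(world(p,X))
E
python3 -c "
import cv2
a=cv2.imread('pics/top0.png')[150:290,270:420];cv2.imwrite('pics/b.png',cv2.resize(a,None,fx=5,fy=4,interpolation=2))"
```

```text
[ 0.51946618 -0.07179197] -1.2585248593205471
[[0.7, -2.9], [1.6, 1.6], [-0.9, -0.3], [0.4, -0.5], [-3.0, 1.2]]
[ 0.51580072 -0.06934454] 2.1359477117496914
[[-4.9, 2.3], [2.5, -1.2], [-0.1, 0.1], [0.3, -0.5]]
[ 0.51832968 -0.07060427] -0.4623521835762606
[[0.2, -2.3], [1.1, 2.2], [-1.4, 0.4], [-0.2, -0.2], [-3.6, 1.7], [-5.0, 3.3], [2.5, 0.2], [-0.6, 0.4], [0.0, 0.4]]
[ 0.51797463 -0.11460284  0.055     ]
[ 0.51855563 -0.04260519  0.0385    ]
[ 0.51824899 -0.08060395  0.055     ]
```

View pics/b.png

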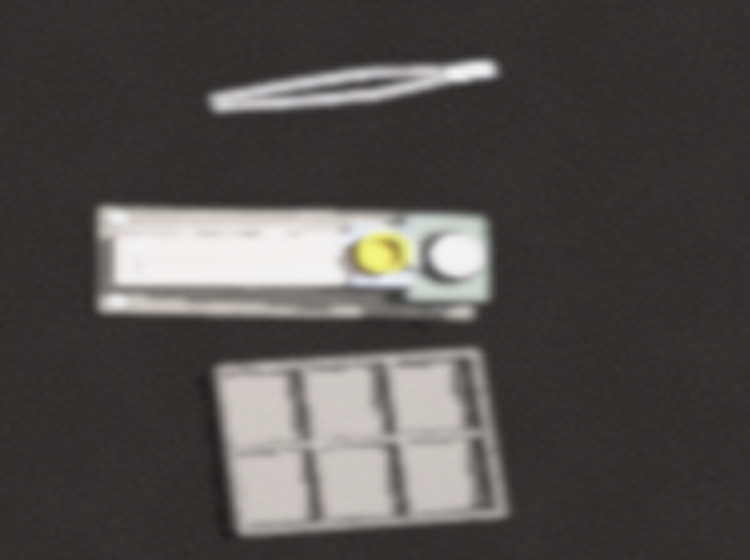

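```bash
cat > plan.py <<'E'
from fit import *
from scipy.spatial.transform import Rotation as Ro
def rel(pos,yawdeg):
    st=telemetry.state(); R=st["ee_rot"]; a=np.radians(yawdeg); c,s=np.cos(a),np.sin(a)
    G=np.array([[c,s,0],[s,-c,0],[0,0,-1]])
    print("shift cm",(R.T@(np.array(pos)-st["tool_pos"])*100).round(2),"turn",Ro.from_matrix(R.T@G).as_rotvec(degrees=True).round(2),"clk",st["clock"])
E
python3 - <<'E'
from plan import *
rel((.518,-.0755,.2),-1)
E
```

```text
shift cm [ 47.85 -46.27   3.13] turn [ 0.    0.   16.63] clk 0.9
```

servo_tool(
  series=[
    [6.6,[47.85,-46.27,3.1],[0,0,16.6]],
    [6.6,[47.85,-46.27,3.1],[0,0,16.6]],
    [6.6,[47.85,-46.27,3.1],[0,0,16.6]],
    [6.6,[47.85,-46.27,3.1],[0,0,16.6]],
    [6.6,[47.85,-46.27,3.1],[0,0,16.6]],
    [6.6,[47.85,-46.27,3.1],[0,0,16.6]],
    [6.6,[47.85,-46.27,3.1],[0,0,16.6]],
    [6.6,[47.85,-46.27,3.1],[0,0,16.6]],
    [6.6,[47.85,-46.27,3.1],[0,0,16.6]],
    [6.6,[47.85,-46.27,3.1],[0,0,16.6]],
  ],
)

```text
clock: 1.73
tool_pos: [0.3927, -0.289, 0.2122]
ee_rot: [[1.0, -0.017, 0.001], [-0.017, -1.0, -0.001], [0.001, 0.001, -1.0]]
contact_force: [0.5, -0.1, -0.0]
finger_gap: 0.0658
```

Run:
```python
from plan import *
rel((.518,-.0755,.2),-1)
```

```text
shift cm [ 12.16 -21.57   1.22] turn [ 0.04 -0.05  0.01] clk 1.7333
```

servo_tool(
  series=[
    [6.6,[12,-21.2,1.2],[0,0,0]],
    [6.6,[12,-21.2,1.2],[0,0,0]],
    [6.6,[12,-21.2,1.2],[0,0,0]],
    [6.6,[12,-21.2,1.2],[0,0,0]],
    [6.6,[12,-21.2,1.2],[0,0,0]],
    [6.6,[12,-21.2,1.2],[0,0,0]],
    [6.6,[12,-21.2,1.2],[0,0,0]],
    [6.6,[12,-21.2,1.2],[0,0,0]],
    [6.6,[12,-21.2,1.2],[0,0,0]],
  ],
)

```text
clock: 2.48
tool_pos: [0.5153, -0.081, 0.1999]
ee_rot: [[1.0, -0.016, -0.001], [-0.016, -1.0, -0.001], [-0.001, 0.001, -1.0]]
contact_force: [0.3, -0.1, -0.4]
finger_gap: 0.0664
```

Run:
```python
from plan import *
st=telemetry.state(); c=wristcal(st); print(st["tool_pos"],st["joint_vel"].round(1))
save("wrist","w1.png"); A=[]
for l in P:
    r=imaging.place_of("wrist",l); print(l,[(np.round(a["point"],1),round(a["conf"],2)) for a in r[:2]])
    if r: A.append((c,l,np.array(r[0]["point"])))
p,r=fit(A); print(p[:2],np.degrees(p[2])); print(r.round(1).tolist())
print(telemetry.state()["clock"])
```

```text
[ 0.51533215 -0.08100611  0.19986265] [-1.7 -0.4  0.3  0.  -0.   0.2]
chute_lip [(array([246.1, 174.9]), 0.65)]
trap_point [(array([215.5, 172.1]), 0.82)]
plunger_top [(array([290.7, 174.1]), 0.87)]
cup [(array([243.4, 159.5]), 0.17)]
dispenser [(array([245.2, 161.3]), 0.67)]
[ 0.51616679 -0.06807879] 1.3526144233062363
[[-2.4, -2.1], [0.7, -0.2], [-1.2, -0.5], [12.5, 12.8], [0.2, 0.5]]
2.7833
```

View pics/w1.png

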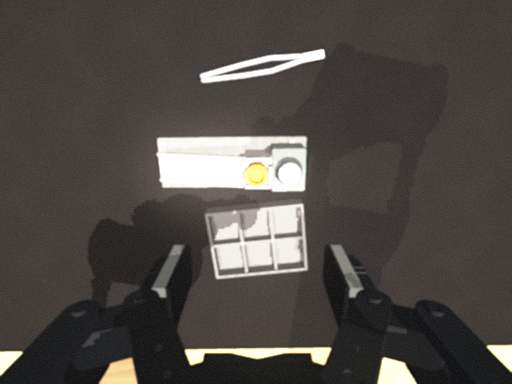

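The wrist view shows the plunger at (290,173) and the cup at (257,174). The chute runs left to about x=160, and nothing lies under the fingers' target except the dispenser. I'll sharpen this with edges.

Run:
```python
from plan import *
im=cv2.imread('pics/w1.png'); a=im[125:205,145:320]
cv2.imwrite('pics/w1z.png',cv2.resize(a,None,fx=4.5,fy=4.5,interpolation=cv2.INTER_CUBIC))
# initial guess overlays: project model points for pose
```

```text
(no output)
```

View pics/w1z.png

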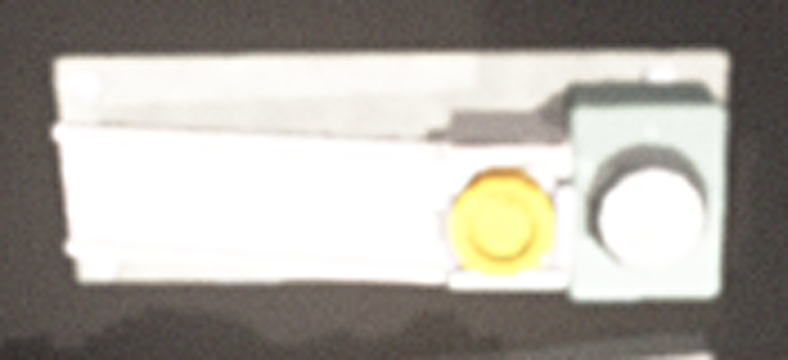

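Run:
```python
from plan import *
P.update(h1=(.022,-.027,.042),h2=(.022,-.061,.042),h3=(-.022,-.061,.042),h4=(-.022,-.027,.042),ctop=(0,-.012,.062),cl1=(.0145,.089,.0245))
st=telemetry.state(); c=wristcal(st); print(st["tool_pos"])
O=[("plunger_top",(289.9,173.2)),("ctop",(256.6,173.9)),("h1",(272.1,147.9)),("h2",(305.9,148.1)),("h3",(305.4,191.2)),("h4",(272.1,190.8))]
p,r=fit([(c,)+o for o in O]); print(p[:2],np.degrees(p[2])); print(r.round(1).tolist())
# base far edge, z~6mm
for z in (.004,.008):
  def bp(u,v):
    d=c["orientation"]@np.array([(u-c["cx"])/c["fx"],(v-c["cy"])/c["fy"],1]); return c["eye"]+d*(z-c["eye"][2])/d[2]
  a,b=bp(157.4,137.9),bp(306.8,136.6); print(a,b,np.degrees(np.arctan2(-(a-b)[0],(a-b)[1])))
t=imaging.calibration("top"); 
for l in ("plunger_top","cup","chute_lip"): print(l,proj(t,world(p,P[l])))
rel(np.append(world(p,(0,-.005,0))[:2],.12),np.degrees(p[2]))
```

```text
[ 0.51523238 -0.08200475  0.20001995]
[ 0.51819351 -0.06969032] -1.0578858693775988
[[0.3, 0.0], [-0.0, 1.4], [-0.1, -0.2], [1.2, -0.4], [-0.5, -0.5], [-0.7, -0.1]]
[0.5454535  0.02514587 0.004     ] [ 0.5437617  -0.13638096  0.004     ] -0.6000837770814939
[0.54607235 0.02385305 0.008     ] [ 0.54440063 -0.13575629  0.008     ] -0.6000837770815018
plunger_top [361.59508377 213.6413946 ]
cup [344.57918419 213.62759484]
chute_lip [338.73457068 213.43856617]
shift cm [ 0.27 -0.74  8.  ] turn [ 0.01 -0.01 -0.03] clk 2.7833
```

servo_tool(
  series=[
    [6.6,[0.3,-0.7,3],[0,0,0]],
    [6.6,[0.3,-0.7,7],[0,0,0]],
    [6.6,[0.3,-0.7,11],[0,0,0]],
    [6.6,[0.3,-0.7,11.5],[0,0,0]],
    [6.6,[0.3,-0.7,11.5],[0,0,0]],
    [6.6,[0.3,-0.7,11.5],[0,0,0]],
    [6.6,[0.3,-0.7,11.5],[0,0,0]],
  ],
)

```text
clock: 3.37
tool_pos: [0.521, -0.0746, 0.0877]
ee_rot: [[1.0, -0.017, 0.005], [-0.017, -1.0, -0.001], [0.005, 0.001, -1.0]]
contact_force: [-0.2, -0.5, -0.2]
finger_gap: 0.0662
```

Run:
```python
from plan import *
st=telemetry.state(); print(st["tool_pos"],st["contact_force"],st["finger_gap"])
save("wrist","w2.png"); save("scene","s2.png");save("top","t2.png")
a=cv2.imread('pics/s2.png')[130:290,90:270]; b=cv2.imread('pics/w2.png')
cv2.imwrite('pics/c2.png',np.hstack([cv2.resize(a,(400,355),interpolation=2),cv2.resize(b,(400,355))]))
```

```text
[ 0.52102632 -0.0746319   0.0877129 ] [-0.22000246 -0.4633564  -0.21498291] 0.06619914794182893
```

View pics/c2.png

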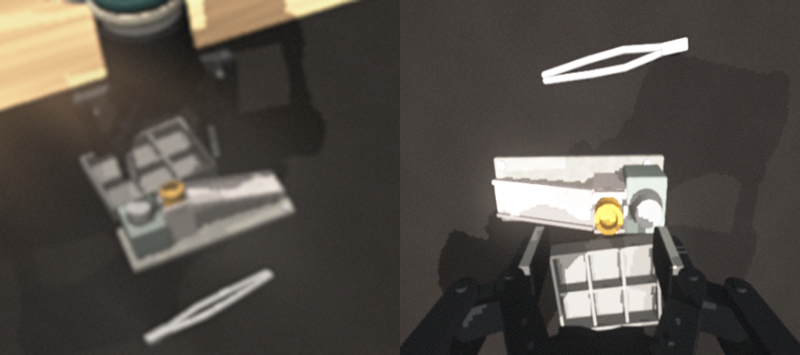

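Run:
```python
from plan import *
st=telemetry.state(); c=wristcal(st); s=imaging.calibration("scene"); print(st["tool_pos"])
b=cv2.imread('pics/w2.png'); a=cv2.imread('pics/s2.png')
b2=cv2.resize(b,None,fx=1.5,fy=1.5); a2=cv2.resize(a[130:290,90:270],None,fx=4,fy=4,interpolation=2)
for sg in (-1,1):
  for dx in (-.011,.011):
   for dz in (-.006,):
    X=st["tool_pos"]+st["ee_rot"]@np.array([dx,sg*.033,dz])
    u=proj(c,X); v=proj(s,X); print(u,v)
    cv2.circle(b2,tuple(int(k) for k in u*1.5),3,(0,0,255),-1); cv2.circle(a2,tuple(int(k) for k in (v-[90,130])*4),3,(0,0,255),-1)
cv2.imwrite('pics/w2z.png',b2);cv2.imwrite('pics/s2z.png',a2[:600])
```

```text
[ 0.520822   -0.07439296  0.08755633]
[191.75306794 279.34807178] [181.00573036 195.39076216]
[188.66974378 240.53468778] [184.66105402 202.03253319]
[321.84344848 279.3426721 ] [149.40533859 205.90858759]
[324.87765501 240.52348319] [152.64842956 212.86224737]
```

View pics/w2z.png

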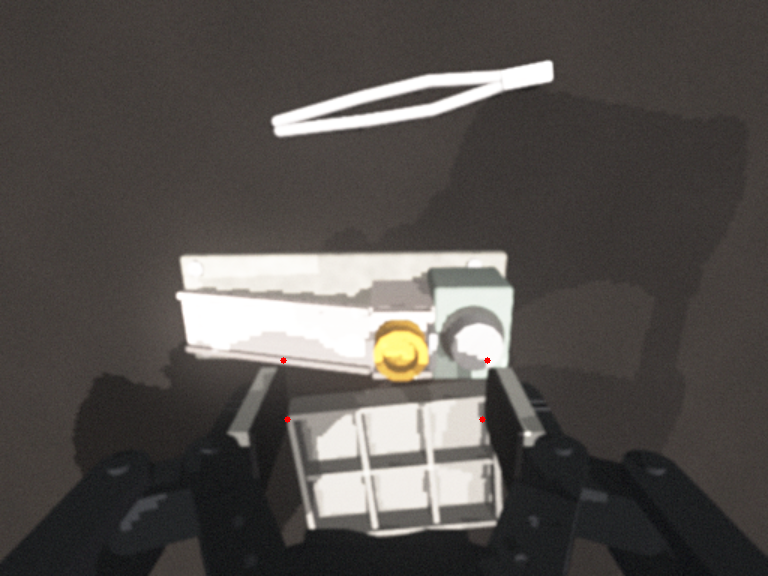

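View pics/s2z.png

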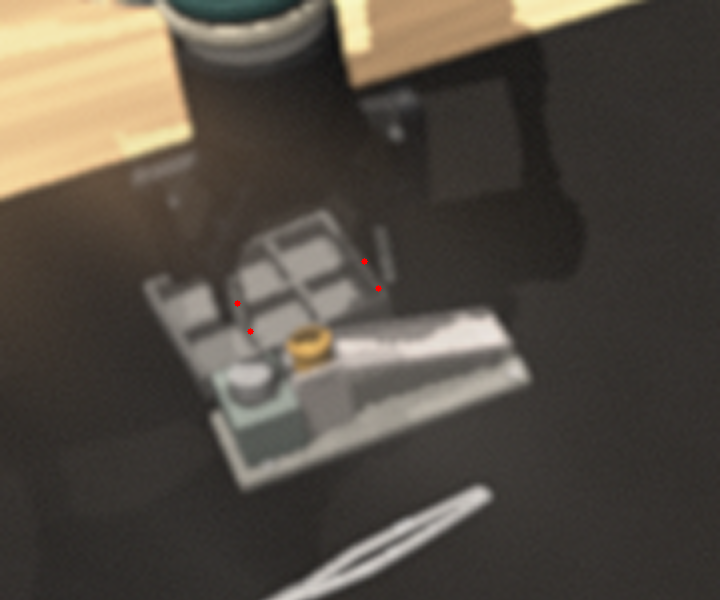

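Run:
```python
from plan import *
st=telemetry.state(); c=wristcal(st)
for dz in (-.006,-.008,-.01,-.012,-.014): print(dz,proj(c,st["tool_pos"]+st["ee_rot"]@np.array([.011,-.033,dz])),proj(c,st["tool_pos"]+st["ee_rot"]@np.array([.011,.033,dz])))
p=(.5182,-.0697,np.radians(-.9))
rel(np.append(world(p,(0,-.0065,0))[:2],.068),-.9)
```

```text
-0.006 [188.66974378 240.53468778] [324.87765501 240.52348319]
-0.008 [187.79816402 242.51437666] [325.73881995 242.50331626]
-0.01 [186.90412488 244.54507936] [326.62217916 244.53417433]
-0.012 [185.98674689 246.62879344] [327.52860183 246.61805573]
-0.014 [185.04510408 248.76762213] [328.45900317 248.75706447]
shift cm [-0.28  0.18  1.95] turn [ 0.05 -0.27 -0.08] clk 3.5167
```

servo_tool(
  series=[
    [6.9,[-0.3,0.2,1.0],[0,-0.3,0]],
    [6.9,[-0.3,0.2,2.0],[0,-0.3,0]],
    [6.9,[-0.3,0.2,2.0],[0,-0.3,0]],
    [6.9,[-0.3,0.2,2.0],[0,-0.3,0]],
    [6.9,[-0.3,0.2,2.0],[0,-0.3,0]],
  ],
)

```text
clock: 3.93
tool_pos: [0.5153, -0.0757, 0.0643]
ee_rot: [[1.0, -0.017, -0.006], [-0.017, -1.0, 0.0], [-0.006, -0.0, -1.0]]
contact_force: [0.5, -0.2, -0.4]
finger_gap: 0.0691
```

Run:
```python
from plan import *
st=telemetry.state();c=wristcal(st); print(st["tool_pos"],st["contact_force"],st["finger_gap"])
save("wrist","w3.png"); save("scene","s3.png")
cv2.imwrite('pics/w3z.png',cv2.resize(cv2.imread('pics/w3.png'),None,fx=1.5,fy=1.5,interpolation=2))
cv2.imwrite('pics/s3z.png',cv2.resize(cv2.imread('pics/s3.png')[150:280,110:270],None,fx=4.5,fy=4.5,interpolation=2))
p=(.5182,-.0697,np.radians(-.9))
rel(np.append(world(p,(0,-.0065,0))[:2],.05),-.9)
```

```text
[ 0.51525089 -0.07574246  0.06433308] [ 0.51116165 -0.23148505 -0.35053216] 0.06905753148635724
shift cm [0.23 0.03 1.49] turn [ 0.    0.29 -0.07] clk 4.0333
```

View pics/w3z.png

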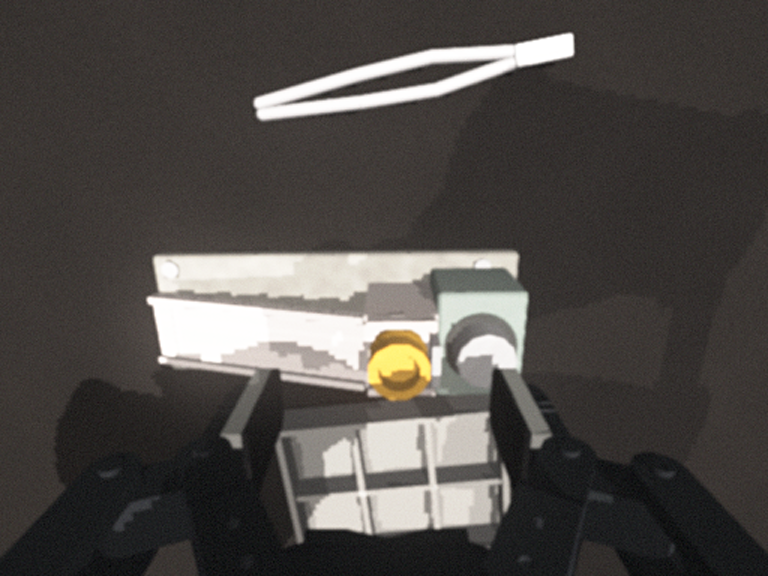

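View pics/s3z.png

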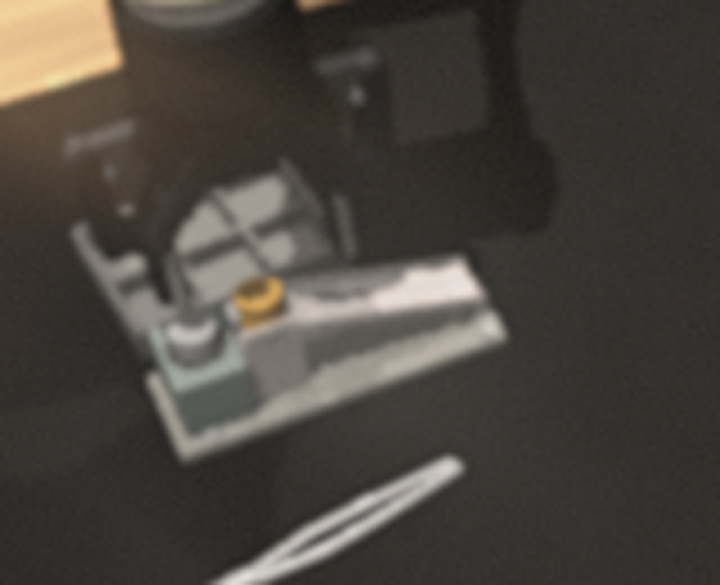

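The tips line up in both views: right finger near (507,367) over the plunger's column, left finger over the chute. Next I approach in small steps, watching force.

servo_tool(
  series=[
    [6.9,[0.2,0.0,0.5],[0,0,0]],
    [6.9,[0.2,0.0,1.0],[0,0,0]],
    [6.9,[0.2,0.0,1.2],[0,0,0]],
    [6.9,[0.2,0.0,1.2],[0,0,0]],
    [6.9,[0.2,0.0,1.2],[0,0,0]],
    [6.9,[0.2,0.0,1.2],[0,0,0]],
  ],
)

```text
clock: 4.53
tool_pos: [0.5176, -0.0759, 0.0528]
ee_rot: [[1.0, -0.017, -0.005], [-0.017, -1.0, 0.0], [-0.005, -0.0, -1.0]]
contact_force: [-0.9, 0.1, -0.2]
finger_gap: 0.0691
```

Run:
```python
from plan import *
st=telemetry.state(); print(st["tool_pos"],st["contact_force"],st["finger_gap"],st["joint_vel"].round(2))
save("wrist","w4.png"); 
cv2.imwrite('pics/w4z.png',cv2.resize(cv2.imread('pics/w4.png')[130:360,60:420],None,fx=2.2,fy=2.2,interpolation=2))
p=(.5182,-.0697,np.radians(-.9))
rel(np.append(world(p,(0,-.0065,0))[:2],.036),-.9)
```

```text
[ 0.51762673 -0.07588026  0.05282179] [-0.85877133  0.0610646  -0.19591073] 0.06913350101589918 [ 0.1  -0.14 -0.03  0.05 -0.04 -0.04]
shift cm [0.05 0.03 1.7 ] turn [-0.    0.29 -0.07] clk 4.5833
```

View pics/w4z.png

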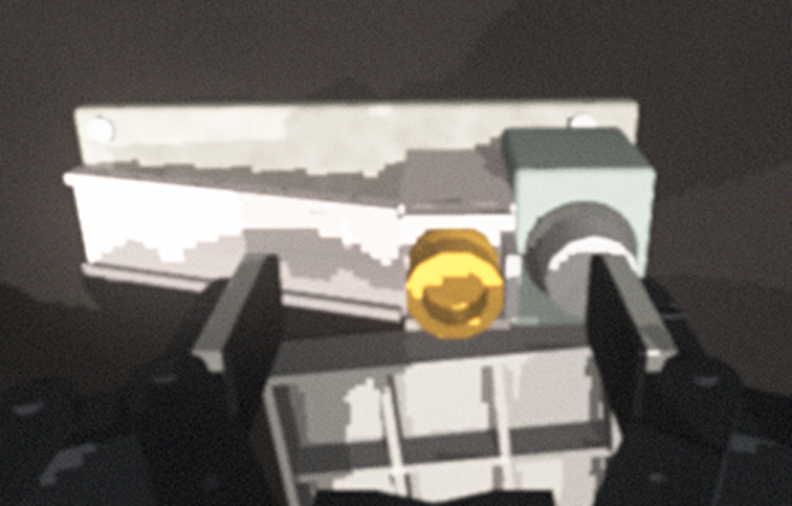

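Right tip spans (590–632, 255), about 4 mm outward of the button centre. I'll narrow slightly and shift 1 mm down-chute while descending to contact.

servo_tool(
  series=[
    [6.6,[0.0,-0.1,0.0],[0,0,0]],
    [6.6,[0.0,-0.1,0.1],[0,0,0]],
    [6.6,[0.0,-0.1,0.3],[0,0,0]],
    [6.6,[0.0,-0.1,0.5],[0,0,0]],
    [6.6,[0.0,-0.1,0.7],[0,0,0]],
    [6.6,[0.0,-0.1,0.9],[0,0,0]],
    [6.6,[0.0,-0.1,0.9],[0,0,0]],
    [6.6,[0.0,-0.1,0.9],[0,0,0]],
  ],
)

```text
clock: 5.25
tool_pos: [0.518, -0.0749, 0.0441]
ee_rot: [[1.0, -0.017, -0.005], [-0.017, -1.0, 0.0], [-0.005, 0.0, -1.0]]
contact_force: [1.0, 1.3, 2.1]
finger_gap: 0.0657
```

Run:
```python
from plan import *
st=telemetry.state(); print(st["tool_pos"],st["contact_force"],st["wrist_torque"],st["finger_gap"],st["joint_vel"].round(2))
save("wrist","w5.png"); 
cv2.imwrite('pics/w5z.png',cv2.resize(cv2.imread('pics/w5.png')[130:360,60:420],None,fx=2.2,fy=2.2,interpolation=2))
print(telemetry.state()["clock"])
```

```text
[ 0.5180163  -0.07493341  0.04407823] [1.03580588 1.2877749  2.11935558] [-0.00110747 -0.10520438  0.04566185] 0.0657362363354379 [ 0.05 -0.1   0.02 -0.06  0.2   0.07]
5.3
```

View pics/w5z.png

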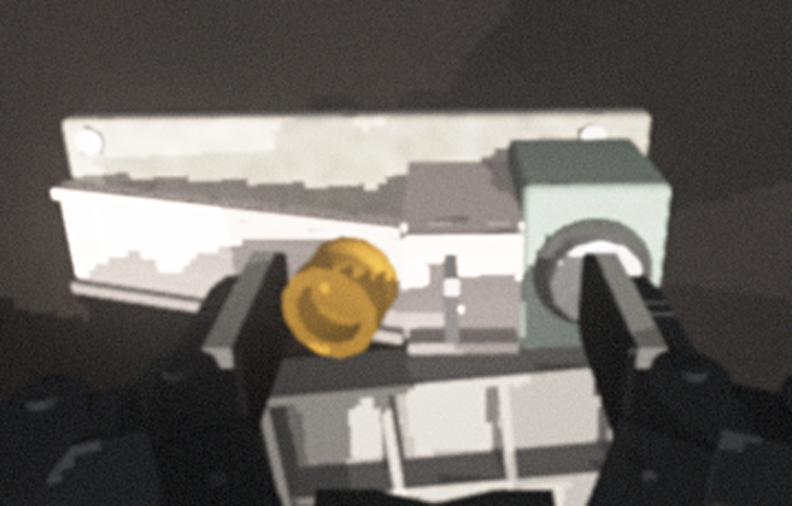

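Cup is already past the lip, upright, at about (340,300), resting against the blocking finger. The pusher is forward and the plunger about 7–8 mm down. I'll press the rest gently.

servo_tool(
  series=[
    [6.6,[0.0,0.0,0.05],[0,0,0]],
    [6.6,[0.0,0.0,0.1],[0,0,0]],
    [6.6,[0.0,0.0,0.15],[0,0,0]],
    [6.6,[0.0,0.0,0.2],[0,0,0]],
    [6.6,[0.0,0.0,0.2],[0,0,0]],
    [6.6,[0.0,0.0,0.2],[0,0,0]],
  ],
)

```text
clock: 5.8
tool_pos: [0.518, -0.0749, 0.0421]
ee_rot: [[1.0, -0.017, -0.004], [-0.017, -1.0, 0.0], [-0.004, 0.0, -1.0]]
contact_force: [1.5, 1.0, 4.5]
finger_gap: 0.0659
```

Run:
```python
from plan import *
for i in range(3):
  st=telemetry.state(); print(st["tool_pos"],st["contact_force"],st["finger_gap"]); save("wrist","w6%d.png"%i)
cv2.imwrite('pics/w6z.png',cv2.resize(cv2.imread('pics/w60.png')[130:360,60:420],None,fx=2.2,fy=2.2,interpolation=2))
```

```text
[ 0.51800119 -0.07490972  0.04208797] [1.45138687 0.96753372 4.51968875] 0.06592103840101378
[ 0.51799498 -0.07491249  0.04209014] [0.95588955 1.42071247 4.24037515] 0.06592305839162671
[ 0.51798741 -0.07491655  0.04206219] [2.33304738 0.75603302 3.11157579] 0.06626228007011548
```

View pics/w6z.png

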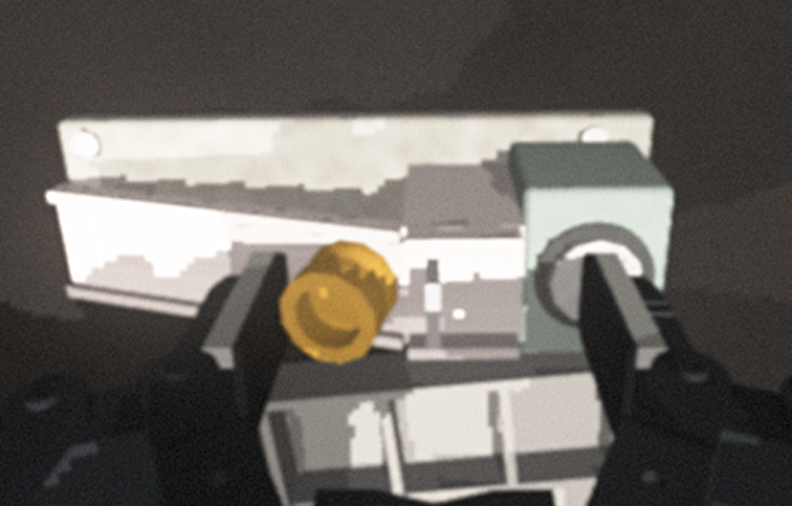

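servo_tool(
  series=[
    [6.6,[0.0,0.0,0.05],[0,0,0]],
    [6.6,[0.0,0.0,0.1],[0,0,0]],
    [6.6,[0.0,0.0,0.1],[0,0,0]],
    [6.6,[0.0,0.0,0.1],[0,0,0]],
    [6.6,[0.0,0.0,0.1],[0,0,0]],
  ],
)

```text
clock: 6.37
tool_pos: [0.518, -0.0749, 0.0414]
ee_rot: [[1.0, -0.017, -0.004], [-0.017, -1.0, -0.0], [-0.004, 0.0, -1.0]]
contact_force: [1.6, 1.8, 6.2]
finger_gap: 0.066
```

servo_tool(
  series=[
    [6.6,[0.0,0.0,0.05],[0,0,0]],
    [6.6,[0.0,0.0,0.1],[0,0,0]],
    [6.6,[0.0,0.0,0.1],[0,0,0]],
    [6.6,[0.0,0.0,0.1],[0,0,0]],
  ],
)

```text
clock: 6.7
tool_pos: [0.518, -0.075, 0.0412]
ee_rot: [[1.0, -0.017, -0.005], [-0.017, -1.0, -0.0], [-0.005, 0.0, -1.0]]
contact_force: [-1.1, 2.2, 11.6]
finger_gap: 0.066
```

Run:
```python
from plan import *
for i in range(3):
  st=telemetry.state(); print(st["clock"],st["tool_pos"],st["contact_force"],st["finger_gap"]); save("wrist","w7%d.png"%i)
save("scene","s7.png")
cv2.imwrite('pics/w7z.png',cv2.resize(cv2.imread('pics/w72.png')[130:360,60:420],None,fx=2.2,fy=2.2,interpolation=2))
cv2.imwrite('pics/s7z.png',cv2.resize(cv2.imread('pics/s7.png')[150:280,110:270],None,fx=4.5,fy=4.5,interpolation=2))
a,b=[cv2.imread('pics/w7%d.png'%k)[210:310,170:250].astype(int) for k in (0,2)]; print(abs(a-b).mean())
```

```text
6.7 [ 0.51803577 -0.07496393  0.04119521] [-1.06679479  2.21698589 11.55168539] 0.06596955598429549
6.75 [ 0.51803125 -0.07495875  0.04119002] [-0.80925018  1.4986616  12.31750774] 0.0661069426244174
6.8 [ 0.51804837 -0.07496273  0.04121732] [-1.54878488  2.02570099 12.48588993] 0.06571349905917032
2.903375
```

View pics/w7z.png

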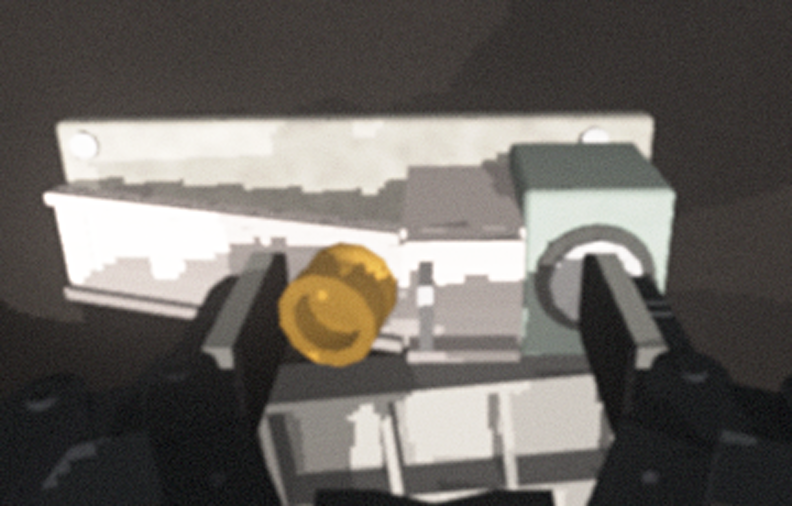

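View pics/s7z.png

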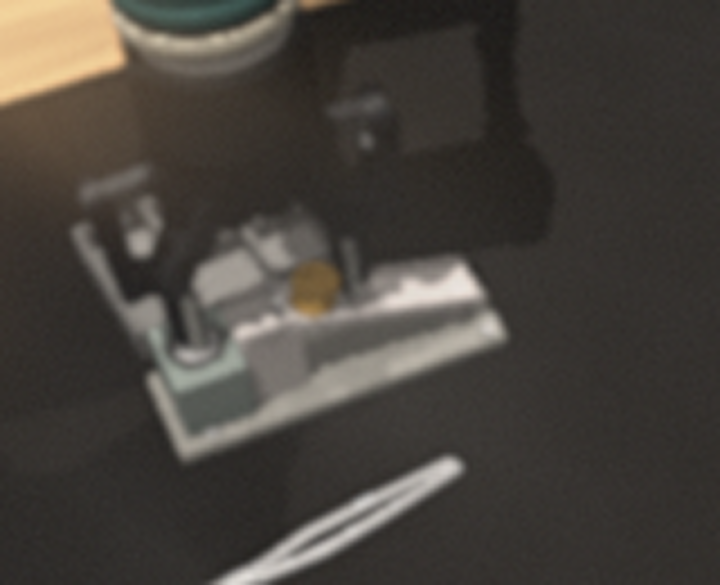

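Run:
```python
from plan import *
p=(.5182,-.0697,np.radians(-.9)); st=telemetry.state(); c=wristcal(st)
imaging.grab_frame("wrist"); m=imaging.trace("wrist","cup"); print([(r["box"],r["conf"]) for r in m[:2]])
im=cv2.imread('pics/w72.png')
big=cv2.resize(im[200:310,160:260],None,fx=6,fy=6,interpolation=2)
a=np.radians(15)
for yc,col in ((8,(255,0,0)),(13,(0,255,0))):
  for h in (0,16):
    for t in np.linspace(0,2*np.pi,40):
      x,s=11*np.cos(t),yc/np.cos(a)+11*np.sin(t)
      X=np.array([x,s*np.cos(a)+h*np.sin(a),46-s*np.sin(a)+h*np.cos(a)])/1000
      u=(proj(c,world(p,X))-[160,200])*6
      cv2.circle(big,tuple(int(k) for k in u),2,col,-1)
cv2.imwrite('pics/o.png',big[:600]); print(st["clock"])
```

```text
[([213.3, 269.6, 56.3, 55.1], 0.64), ([254.2, 268.1, 6.8, 46.4], 0.59)]
6.9
```

View pics/o.png

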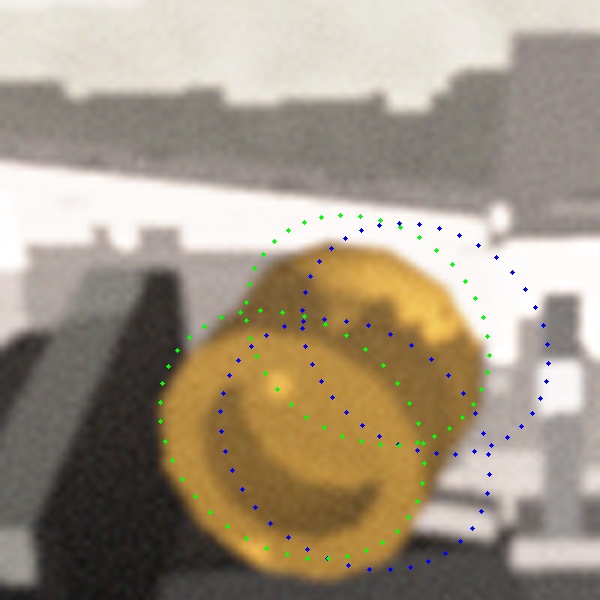

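The cup outline matches the model of a cup standing on the chute with its rim against the finger (green: centre 13 mm past the lip). Handing in.

Run:
```python
from h import *
print(job.finish_job()); print(telemetry.state()["clock"])
```

```text
the job is handed in; nothing more can be done
None
the job is handed in; nothing more can be done
```

I pressed the plunger down to its stop with one fingertip. The cup popped over the lip, and the other finger caught it on the chute. I handed the job in holding that pose, at about 7 s of the 29 s allowed; no verdict was reported.

**Plunger:** fully down as far as I can tell. On the last step the tool moved only 0.2 mm of the 1 mm commanded, and the upward force jumped from 6 to 12 N. The wrist pictures also showed the pusher fully forward. I had no direct reading of the plunger joint.

**Cup:** upright and still, with its centre about 13 mm past the lip and 1–2 mm off the middle line by my image overlay. It looks to be resting against the finger, and it kept the same place in the pictures during the last 1.5 s. That contact is judged only from the pictures and the geometry, because I could not measure the light force on the cup.

**Bystanders:** no move went near the tray, tweezers or yo-yo. The tray and tweezers looked undisturbed in the later pictures, but I did not measure their positions.

**Disagreements:**
- **Early cup position:** the network's cup position in the first wrist picture was about 12 pixels off in each direction. I used edges marked by hand in that picture instead.
- **Contact height:** the fingertips reached about 4 mm lower than I had estimated. The cup therefore released during the move that was only meant to find contact, but the blocking finger was already in place.

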